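Load a table leg in the hold-down jig and keep it clamped

TASK

Lay the table leg (the square one with the round tenon) on the two narrow rests of the hold-down jig, between their lips, plain end under the foot and tenon out at the open side, centred as a properly loaded leg, and let go of it. Then press the palm knob 45 mm down, half a centimetre either way, so that the sprung foot holds the leg down for the next person to work on, and finish while still holding the knob there. Leave everything else on the bench where it is.

Things in the scene. Friction and masses are not known exactly. Their poses are not given: they have to be found in the camera images.
- leg: the work: a dark wooden table leg lying flat, about 130 g, square body 30 mm wide (x) and 30 mm high (z), reaching along its own y from -90 to +130 mm; at its -y end a round tenon 16 mm across and 40 mm long (y -90 to -130, axis 15 mm up). Origin: centre of its whole length, on its underside. Centre of mass at y = +15 mm.
- tenon_tip (a point): centre of the end face of the leg's tenon
- jig: hold-down jig fixed to the bench. Origin at bench level under the seat; y runs along the seat, +x is its back. Plywood base 15 mm high (x -65..125, y -110..150 mm). Two narrow brown wooden rests, 12 mm thick in y, at y = -50 and +100, tops 60 mm above the bench, each with 6 mm high lips at front and back (inner faces x = +-22 mm).
- seat (a point): point between the two rests at the height of their tops (60 mm over the jig's origin), axes as the jig's. A properly loaded leg has its origin here and its y axis along the seat's y: its plain end reaches 30 mm past the foot's axis, its tenon sticks out at the open (-y) side.
- head (a point): centre of the front face of the grey C-shaped frame's head, over the rest at y = +100 mm. The head is 50 mm wide (y), spans 165 to 195 mm above the bench and runs back 115 mm from this face (jig x = -33) to its column (jig x 80..115 mm, same width). Below the head the front side is open.
- knob_top (a point): centre of the flat top of the black round palm knob, 50 mm across and 20 mm thick, on the vertical plunger at jig x = 0, y = +100 mm; 275 mm above the bench when up. It moves straight down as it is pressed.
- foot_face (a point): centre of the underside of the round rubber foot (24 mm across, 10 mm thick) at the lower end of the plunger; 120 mm above the bench when up, i.e. 30 mm above the top of a loaded leg
- ram (a joint): travel of the plunger in m: 0 = up, positive = pressed down, stop at 0.058. Its return spring needs about 2 N to start and 7 N at 0.045; it springs up when let go. With a leg loaded the foot touches it at 0.030 and from there 500 N/m is added (about 15 N in all at 0.045).
- foot (a joint): how far the sprung foot is pushed up into the plunger, in m: 0 = free, about 0.015 when the plunger is down 0.045 on a loaded leg, stop at 0.028 (spring 500 N/m)
- cup: bystander: paper-white open cup, 84 mm across the rim, 120 mm tall. Origin: centre of its underside
- mallet: bystander: wooden mallet lying flat along its y axis, head 110 x 65 x 60 mm at +80 mm, handle 26 mm thick reaching to y = -170 mm. Origin: centre of its underside (below the handle's axis)
- bottle: bystander: white plastic bottle, 60 mm across, 170 mm tall. Origin: centre of its underside
- tin: bystander: round metal tin, 80 mm across, 100 mm tall. Origin: centre of its underside
- sander: bystander: cork sanding block 110 (x) x 65 x 35 mm. Origin: centre of its underside
- offcut: bystander: flat wood offcut 60 (x) x 40 x 20 mm. Origin: centre of its underside
- pot: bystander: white ceramic pot, 80 mm across, 90 mm tall. Origin: centre of its underside
- batten: bystander: plain square wooden batten 30 x 250 (y) x 30 mm of the same wood as the leg, with no tenon: not the work. Origin: centre of its underside

How it is judged:
By the outcome, as a careful person would: the job done as asked, in the order asked, and still so for the second after the job is handed in, while the arm keeps its last pose, push and grip.
It also fails if it takes over 58 s, if anything falls off the work surface, if the arm or the gripper's body presses on something with over 40 N, if the wrist force passes 120 N, or if a joint passes its speed limit or range.

ROBOT

A 6-joint arm with a two-finger parallel gripper is mounted at the origin on the work surface. World frame = base frame: x ahead of the robot, y to its left, z up, the work surface at z = 0. Lengths are in m, angles in rad, forces in N, time in s.
With the tool pointing down it reaches from about 0.375 to 0.75 m from the base axis. Payload 9 kg.
Tool frame: the origin (TCP) lies midway between the tips of the shut fingers; the grasp point (between the pads) lies 19 mm behind it; z points along the fingers, y is the direction in which the jaws open and shut (so a half turn about z gives the same grasp; the last joint's range is limited). The gripper opens to 85 mm and grips with 20 to 120 N. Pads are 22 mm wide; open, the fingers measure 114 mm over their backs; the gripper's body (76 mm by 85 mm) begins 54 mm behind the grasp point. The pads swing forward as they close: fully open they stand 13 mm farther back than shut.
Start: joints at [1.077, 0.104, 0.097, 1.564, 0, 1.353], TCP at [0.163, 0.577, 0.231] pointing down, gripper open.
Joint ranges: [-2.99, 2.99], [-0.84, 1.86], [-1.1, 1.16], [-1.84, 2.11], [-1.51, 1.56], [-3.14, 3.14]. Speed limits (rad/s): [2.22, 2.22, 2.57, 3.14, 3.14, 3.14].

INTERFACE

Orientations are given as [roll, pitch, yaw] about the fixed x, y, z axes, in that order (R = Rz(yaw) Ry(pitch) Rx(roll)).
In Python, from bench import read_state, capture, calibration, sign_off gives the robot as it stands.
- The arm moves only by the tool jog_arm, never from a script. Its argument "steps" is a list of rows, each a list of 2 entries, a list of its own where there are three numbers: the shift along the tool's x, y, z in mm, then the turn, a rotation vector about the tool's x, y, z in rad. A call has 1 to 5 rows; each row shifts and turns the commanded pose from where the row before left it, along the tool's axes as they then stand; what a row does not reach is not made up. A row lasts 1/12 s, in which the tool goes at most 41.7 mm and 7.16 degrees, less where a joint would pass 70% of its speed; a pose out of reach is approached as far as the arm can. A call with a gripper value outside its range is refused whole. "gripper" is the opening, from 0 (shut) to 1 (fully open), set as the call begins (left out, the last holds). The fingers move at their own pace and stop on an object; "force" is the grip in N (left out, the last holds). Time passes only in rows, so rows that do not move let the fingers close. It gives the time, the measured TCP pose, the force and the opening at its end, in the units of the state.
- read_state(): the state, without advancing time (a new reading comes with each control period).
- capture(name): name is "scene" or "top" or "wrist"; returns the picture (420x560x3 uint8, red, green, blue); there is no depth.
- calibration(name): a dict with "mtx" (3x3 intrinsics, pixels), "k1" (the pictures are not rectified: a ray, as slopes to the right and down, at radius r is drawn at 1 + k1 r^2 times it, then the intrinsics apply), "R" (3x3) and "t" (3): a world point X has camera coordinates R X + t. Camera axes: x right, y down, z forward; pixel columns grow to the right and rows downward; lengths in m; the calibration is good to about 2 mm. A picture is of the moment at which its call begins: read the wrist's pose just before it. calibration takes no time and is no camera call; for the wrist camera it gives the pose at the moment of the call.
- sign_off(): hands the job in, once; it reports no verdict.
The state is a dict: "time": time; "joint_positions": joint angles; "joint_vel": joint speeds; "joint_torque": joint torques, N m; "eef_pos": TCP position; "tool_rot": TCP orientation; "ft_force": force on the tool from outside, world axes, zero at the start; "moment": the same for the moment, N m; "opening": finger opening in m.
Only numpy, scipy, OpenCV 4.12 (cv2) and the standard library are available. Lean on these libraries where they do the work, as an engineer would, in place of code of your own. Each camera call takes 0.05 s, during which the arm holds its last target.

## Working session

There is one attempt and no reset: what is moved stays moved. The work goes in short steps, Python scripts to look and compute and a tool call to move; the robot and the scene stay as the last step left them, time stands still between calls to the robot, and variables do not carry over. Pictures are saved under pics/ and viewed, and the job is handed in when it is done.

Besides the shell and the picture viewer there is one more tool, called after "Call:" as name(argument=value, ...), one argument or row to a line, values as JSON. jog_arm: Moves the arm, as the interface text tells. Its arguments: {"type":"object","properties":{"steps":{"type":"array","items":{"type":"array"}},"gripper":{"type":"number"},"force":{"type":"number"}},"required":["steps"]}

```bash
mkdir -p pics; python3 - <<'E'
from bench import *
import cv2,json
s=read_state();print(s)
for n in("scene","top","wrist"):
    c=calibration(n);print(n,c)
    cv2.imwrite(f"pics/{n}0.png",capture(n)[:,:,::-1])
E
```

```text
{'time': 0.0, 'joint_positions': array([1.07731141e+00, 1.04699687e-01, 9.64750306e-02, 1.56388069e+00,
       9.97301568e-06, 1.35311224e+00]), 'joint_vel': array([-0.00023769, -0.00015765,  0.00090116, -0.00149057, -0.00140067,
       -0.00150183]), 'joint_torque': array([ 6.15419904e-04, -5.56933737e+01,  5.03647435e+01,  1.70578453e-02,
       -3.01159162e-04,  7.96218728e-06]), 'eef_pos': array([0.16321326, 0.57704056, 0.23052526]), 'tool_rot': array([-3.14031668e+00, -2.92444437e-04,  2.86579163e+00]), 'ft_force': array([ 0.66717592, -0.28643342,  0.13682518]), 'moment': array([-0.04280674, -0.01653811,  0.03547633]), 'opening': 0.08536824039718176}
scene {'mtx': array([[412.62613705,   0.        , 279.75422448],
       [  0.        , 412.62613705, 205.16980295],
       [  0.        ,   0.        ,   1.        ]]), 'k1': -0.1231215653591341, 'R': array([[-0.79133783,  0.61134394, -0.00655899],
       [ 0.39088568,  0.49766422, -0.77429885],
       [-0.47009874, -0.61529579, -0.63278611]]), 't': array([ 0.43267714, -0.08483605,  1.72317004])}
top {'mtx': array([[426.25887543,   0.        , 285.08541623],
       [  0.        , 426.25887543, 213.22444815],
       [  0.        ,   0.        ,   1.        ]]), 'k1': 0.006052784015525198, 'R': array([[ 3.77015936e-03, -9.99762594e-01, -2.14602326e-02],
       [-9.89181722e-01, -5.81419571e-04, -1.46694178e-01],
       [ 1.46646875e-01,  2.17811302e-02, -9.88949077e-01]]), 't': array([-0.00632134,  0.55201145,  1.34293793])}
wrist {'mtx': array([[340.42877124,   0.        , 274.69793878],
       [  0.        , 340.42877124, 205.84362998],
       [  0.        ,   0.        ,   1.        ]]), 'k1': -0.059062651668268136, 'R': array([[ 0.27107725,  0.96255678, -0.00125215],
       [ 0.91132191, -0.25622919,  0.32224055],
       [ 0.30985399, -0.0884932 , -0.94665699]]), 't': array([-0.59924345, -0.04213171,  0.38065791])}
```

View pics/scene0.png

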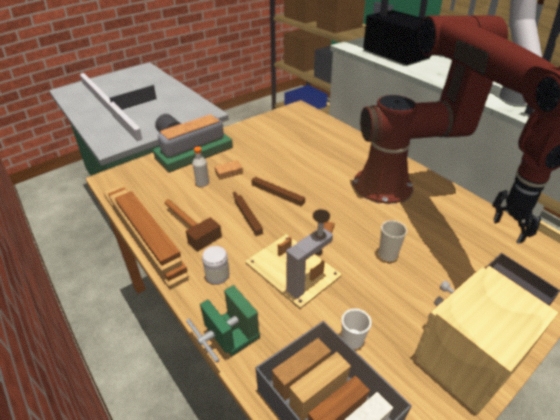

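View pics/top0.png

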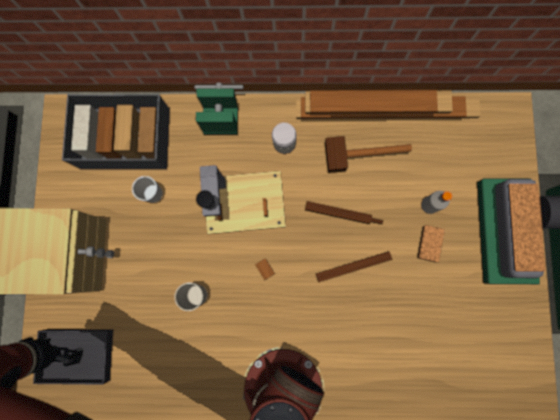

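View pics/wrist0.png

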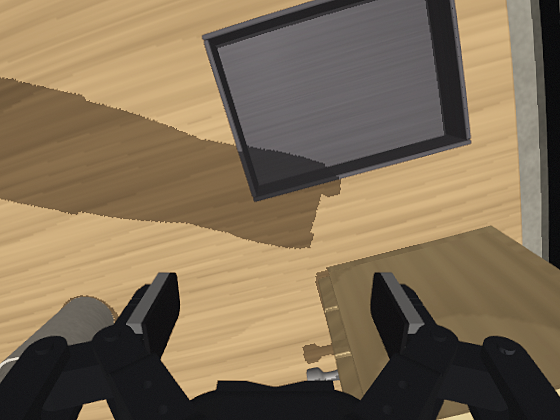

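The top view shows the leg at about (306,206)–(382,221), tenon to the right (−y). The batten is at (317,277)–(391,256). The jig is at (206..285, 175..233), with its column on the far side (+x) and knob at (206,200). Next I'll zoom in to measure.

```bash
cat > h.py <<'E'
import numpy as np,cv2
from bench import *
def dist(c): return np.array([c['k1'],0,0,0,0.])
def ray(c,uv):
    uv=np.array(uv,float).reshape(-1,1,2)
    p=cv2.undistortPoints(uv,c['mtx'],dist(c)).reshape(-1,2)
    d=np.c_[p,np.ones(len(p))]@c['R']; o=-c['R'].T@c['t']; return o,d
def onz(c,uv,z):
    o,d=ray(c,uv); return o+d*((z-o[2])/d[:,2])[:,None]
def proj(c,X):
    X=np.array(X,float).reshape(-1,3)
    return cv2.projectPoints(X,cv2.Rodrigues(c['R'])[0],c['t'],c['mtx'],dist(c))[0].reshape(-1,2)
E
python3 - <<'E'
import cv2
i=cv2.imread('pics/top0.png')
cv2.imwrite('pics/t_a.png',cv2.resize(i[160:250,195:295],None,fx=6,fy=6,interpolation=cv2.INTER_CUBIC))
cv2.imwrite('pics/t_b.png',cv2.resize(i[190:240,295:395],None,fx=8,fy=8,interpolation=cv2.INTER_CUBIC))
i=cv2.imread('pics/scene0.png')
cv2.imwrite('pics/s_a.png',cv2.resize(i[175:310,220:350],None,fx=4,fy=4,interpolation=cv2.INTER_CUBIC))
E
```

```text
(no output)
```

View pics/t_a.png

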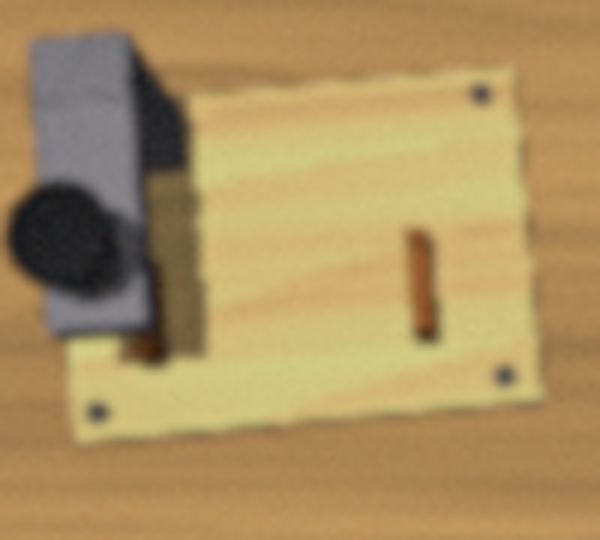

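View pics/t_b.png

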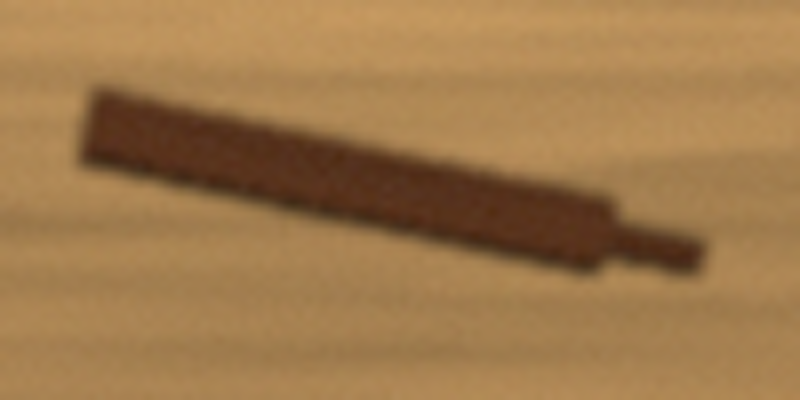

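View pics/s_a.png

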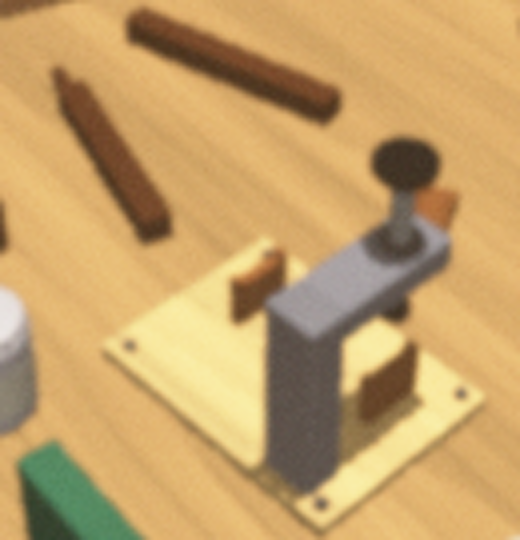

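```bash
cat > fit.py <<'E'
from h import *
from scipy.optimize import least_squares
ct,cs=calibration('top'),calibration('scene')
def px(p,s,o): return (np.array(p,float)+.5)/s-.5+np.array(o)
def R2(a): return np.array([[np.cos(a),-np.sin(a)],[np.sin(a),np.cos(a)]])
def W(q,L): L=np.array(L,float); return np.c_[L[:,:2]@R2(q[2]).T+q[:2],L[:,2]]
def fit(obs,x0):
    f=lambda q:np.concatenate([(proj(c,W(q,L))-p).ravel() for c,L,p in obs])
    r=least_squares(f,x0); return r.x,f(r.x).reshape(-1,2)
if __name__=='__main__':
    print('cam',-ct['R'].T@ct['t'],-cs['R'].T@cs['t'])
    jt=(ct,[[.125,-.11,.015],[-.065,-.11,.015],[-.065,.15,.015]],px([[515,68],[543,398],[75,440]],6,(195,160)))
    js=(cs,[[.125,-.11,.015],[.125,.15,.015],[-.065,.15,.015],[-.065,-.11,.015]],px([[105,345],[320,522],[484,396],[266,238]],4,(220,175)))
    lt=(ct,[[.015,.13,.03],[-.015,.13,.03],[-.015,-.09,.03],[.015,-.09,.03],[0,-.13,.015]],px([[98,88],[84,158],[600,268],[615,195],[702,257]],8,(295,190)))
    for n,o,x0 in(('jig T',[jt],[.5,.1,0]),('jig S',[js],[.5,.1,0]),('jig TS',[jt,js],[.5,.1,0]),('leg',[lt],[.5,-.1,0])):
        q,r=fit(o,x0);print(n,q.round(4),r.round(1).tolist())
        if n=='jig TS':
            print('top knob,head px',proj(ct,W(q,[[0,.1,.275],[-.033,.1,.195],[-.033,.1,.165]])).round(1),'seen knob',px([58,238],6,(195,160)))
            print('scene knob',proj(cs,W(q,[[0,.1,.275]])),px([405,160],4,(220,175)))
E
python3 fit.py
```

```text
cam [ 0.34912582 -0.03524959  1.40893843] [1.18561505 0.83796459 1.02754754]
jig T [0.5674 0.1098 0.0875] [[0.1, -0.6], [0.2, 0.4], [-0.4, 0.2]]
jig S [0.5682 0.1094 0.0904] [[-1.0, -0.8], [0.2, 1.2], [0.7, -0.2], [-0.0, -0.7]]
jig TS [0.5678 0.1096 0.0885] [[0.2, -0.8], [0.3, 0.3], [-0.3, 0.1], [-0.8, -0.9], [0.2, 1.2], [0.9, -0.2], [0.1, -0.7]]
top knob,head px [[204.3 198. ]
 [210.8 214.2]
 [212.7 215.7]] seen knob [204.25 199.25]
scene knob [[321.20985547 214.00316668]] [320.875 214.625]
leg [ 0.5547 -0.1972 -0.2095] [[-0.9, -0.2], [-1.0, -0.2], [0.9, 0.0], [0.7, 0.2], [0.2, 0.1]]
```

Jig: (0.568, 0.110), yaw 0.0885. The top and scene fits agree, and the knob check lands within about 1 px. Leg: (0.555, −0.197), yaw −0.21. I'll use the flipped yaw so the wrist camera stays on the −y side, away from the head.

```bash
cat > plan.py <<'E'
from h import *
from scipy.spatial.transform import Rotation as Ro
def plan(tgt,yaw,n,start=None,rp=(np.pi,0)):
    s=read_state()
    p=np.array(s['eef_pos']) ; R=Ro.from_euler('xyz',s['tool_rot'])
    T=Ro.from_euler('xyz',[rp[0],rp[1],yaw]); tgt=np.array(tgt,float); rows=[]
    for k in range(n):
        rem=n-k
        v=R.inv().apply((tgt-p)/rem)*1000
        v=np.round(v,1); w=np.round((R.inv()*T).as_rotvec()/rem,3)
        rows.append([v.tolist(),w.tolist()])
        p=p+R.apply(v/1000); R=R*Ro.from_rotvec(w)
    for i in range(0,n,5): print(str(rows[i:i+5]).replace(' ',''))
    print('end',p.round(4),R.as_euler('xyz').round(3),'maxstep',max(np.linalg.norm(r[0]) for r in rows))
E
python3 -c "
from plan import *
plan([.555,-.197,.19],-1.78,25)
c=calibration('wrist');s=read_state();R=Ro.from_euler('xyz',s['tool_rot'])
print('cam in tool',R.inv().apply(-c['R'].T@c['t']-s['eef_pos']),(R.inv().as_matrix()@c['R'].T).round(3))
"
```

```text
[[[-23.5,-25.5,1.6],[-0.0,-0.0,-0.065]],[[-21.8,-27.0,1.7],[-0.0,-0.0,-0.066]],[[-20.0,-28.4,1.6],[-0.0,-0.0,-0.065]],[[-18.1,-29.6,1.7],[-0.0,-0.0,-0.066]],[[-16.1,-30.7,1.6],[-0.0,-0.0,-0.065]]]
[[[-14.1,-31.7,1.7],[-0.0,-0.0,-0.066]],[[-11.9,-32.6,1.6],[-0.0,-0.0,-0.065]],[[-9.8,-33.3,1.7],[-0.0,-0.0,-0.066]],[[-7.6,-33.9,1.6],[-0.0,-0.0,-0.065]],[[-5.4,-34.3,1.7],[-0.0,-0.0,-0.066]]]
[[[-3.1,-34.6,1.6],[-0.0,-0.0,-0.065]],[[-0.8,-34.7,1.7],[-0.0,-0.0,-0.066]],[[1.4,-34.7,1.6],[-0.0,-0.0,-0.065]],[[3.7,-34.5,1.7],[-0.0,-0.0,-0.066]],[[6.0,-34.2,1.6],[-0.0,-0.0,-0.065]]]
[[[8.2,-33.7,1.7],[-0.0,-0.0,-0.066]],[[10.4,-33.1,1.6],[-0.0,-0.0,-0.065]],[[12.5,-32.4,1.7],[0.0,-0.0,-0.066]],[[14.6,-31.5,1.6],[0.0,-0.0,-0.065]],[[16.6,-30.4,1.7],[0.0,-0.0,-0.066]]]
[[[18.6,-29.3,1.6],[0.0,-0.0,-0.065]],[[20.5,-28.0,1.7],[0.0,-0.0,-0.066]],[[22.2,-26.6,1.6],[0.0,-0.0,-0.065]],[[24.0,-25.1,1.7],[0.0,-0.0,-0.066]],[[25.5,-23.5,1.6],[0.0,-0.001,-0.065]]]
end [ 0.555 -0.197  0.19 ] [ 3.141  0.    -1.78 ] maxstep 34.77829783068746
cam in tool [ 0.08351667 -0.0002678  -0.14255906] [[ 0.001 -0.947 -0.322]
 [ 1.     0.001  0.   ]
 [ 0.    -0.322  0.947]]
```

Call:
jog_arm(
  steps=[
    [[-23.5,-25.5,0],[0,0,-0.065]],
    [[-22,-27,0],[0,0,-0.066]],
    [[-20,-28.5,0],[0,0,-0.065]],
    [[-18,-29.5,0],[0,0,-0.066]],
    [[-16,-30.5,0],[0,0,-0.065]],
  ],
  gripper=1,
)

```text
time: 0.57
eef_pos: [0.242, 0.4213, 0.2309]
tool_rot: [-3.141, -0.0, -3.087]
ft_force: [1.4, 0.6, 0.4]
opening: 0.0857
```

Call:
jog_arm(
  steps=[
    [[-14,-31.5,0],[0,0,-0.066]],
    [[-12,-32.5,0],[0,0,-0.065]],
    [[-10,-33.5,0],[0,0,-0.066]],
    [[-7.5,-34,0],[0,0,-0.065]],
    [[-5.5,-34.5,0],[0,0,-0.066]],
  ],
)

```text
time: 0.98
eef_pos: [0.3207, 0.2663, 0.2312]
tool_rot: [3.142, 0.0, -2.759]
ft_force: [1.1, 0.1, 0.9]
opening: 0.085
```

Call:
jog_arm(
  steps=[
    [[-3,-34.5,0],[0,0,-0.065]],
    [[-1,-34.5,0],[0,0,-0.066]],
    [[1.5,-34.5,0],[0,0,-0.065]],
    [[3.5,-34.5,0],[0,0,-0.066]],
    [[6,-34,0],[0,0,-0.065]],
  ],
)

```text
time: 1.4
eef_pos: [0.399, 0.1119, 0.2313]
tool_rot: [-3.141, 0.0, -2.432]
ft_force: [0.6, 1.6, -0.4]
opening: 0.0855
```

Call:
jog_arm(
  steps=[
    [[8,-33.5,0],[0,0,-0.066]],
    [[10.5,-33,0],[0,0,-0.065]],
    [[12.5,-32.5,5],[0,0,-0.066]],
    [[14.5,-31.5,5],[0,0,-0.065]],
    [[16.5,-30.5,5],[0,0,-0.066]],
  ],
)

```text
time: 1.82
eef_pos: [0.4776, -0.0427, 0.216]
tool_rot: [-3.141, 0.0, -2.105]
ft_force: [0.7, 1.0, 0.5]
opening: 0.0854
```

Call:
jog_arm(
  steps=[
    [[18.5,-29.5,5],[0,0,-0.065]],
    [[20.5,-28,5],[0,0,-0.066]],
    [[22,-26.5,5],[0,0,-0.065]],
    [[24,-25,5],[0,0,-0.066]],
    [[25.5,-23.5,5],[0,0,-0.065]],
  ],
)

```text
time: 2.23
eef_pos: [0.5559, -0.197, 0.1906]
tool_rot: [3.141, 0.0, -1.777]
ft_force: [0.2, 0.3, 0.6]
opening: 0.0855
```

Call:
jog_arm(
  steps=[
    [[0,0,0],[0,0,0]],
    [[0,0,0],[0,0,0]],
  ],
)

```text
time: 2.4
eef_pos: [0.5552, -0.1965, 0.1896]
tool_rot: [3.139, 0.001, -1.783]
ft_force: [-0.3, 0.3, 1.0]
opening: 0.0854
```

```bash
python3 - <<'E'
from h import *
import pickle
s=read_state();c=calibration('wrist');i=capture('wrist')
pickle.dump((s,c,i),open('w1.pkl','wb'))
print(s['time'],s['eef_pos'],s['tool_rot'])
cv2.imwrite('pics/w1.png',i[:,:,::-1])
E
```

```text
2.4 [ 0.55518884 -0.19652557  0.18959831] [ 3.13895386e+00  1.09684966e-03 -1.78270207e+00]
```

View pics/w1.png

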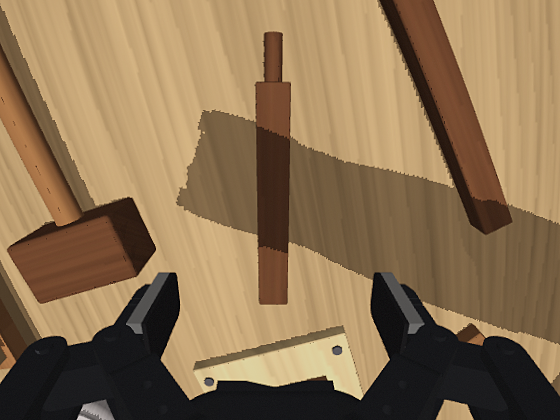

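The wrist view shows the leg nearly vertical and between the jaws. The plain end is at row 303 (cols 259–287), the shoulder at row 82 (256–291), and the tenon tip at about (273,32). I'll fit it.

```bash
python3 - <<'E'
from h import *
import pickle
s,c,i=pickle.load(open('w1.pkl','rb'))
cv2.imwrite('pics/w1z.png',cv2.resize(i[:,:,::-1][20:320,230:320],None,fx=2,fy=2,interpolation=cv2.INTER_CUBIC)[:,:])
from fit import *
o=(c,[[.015,.13,.03],[-.015,.13,.03],[.015,-.09,.03],[-.015,-.09,.03],[0,-.13,.023]],np.array([[258.5,303],[287.5,304],[256,81.5],[291,81.5],[273,32]]))
q,r=fit([o],[.55,-.2,-.2]);print(q.round(4),r.round(1).tolist())
E
```

```text
[ 0.5554 -0.1973 -0.2132] [[0.2, 1.7], [-0.2, 0.7], [-0.6, -0.3], [0.2, -0.2], [0.4, -1.0]]
```

View pics/w1z.png

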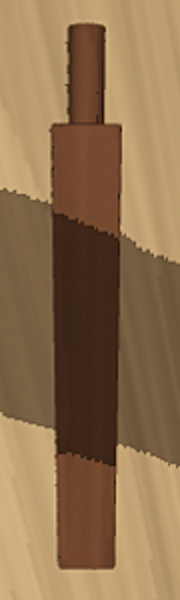

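Call:
jog_arm(
  steps=[
    [[0,0,30],[0,0,0]],
    [[0,0,35],[0,0,0]],
    [[0,0,35],[0,0,0]],
    [[0,0,35],[0,0,0]],
    [[0,0,25],[0,0,0]],
  ],
)

```text
time: 2.87
eef_pos: [0.5544, -0.1933, 0.029]
tool_rot: [3.14, 0.001, -1.78]
ft_force: [-0.4, 0.8, -0.3]
opening: 0.085
```

Call:
jog_arm(
  steps=[
    [[0,0,15],[0,0,0]],
    [[0,0,8],[0,0,0]],
    [[0,0,0],[0,0,0]],
    [[0,0,0],[0,0,0]],
  ],
)

```text
time: 3.2
eef_pos: [0.556, -0.195, 0.0095]
tool_rot: [-3.141, -0.0, -1.78]
ft_force: [0.6, 0.4, -0.3]
opening: 0.0856
```

Call:
jog_arm(
  steps=[
    [[0,0,0],[0,0,0]],
    [[0,0,0],[0,0,0]],
    [[0,0,0],[0,0,0]],
    [[0,0,0],[0,0,0]],
    [[0,0,0],[0,0,0]],
  ],
  gripper=0,
  force=50,
)

```text
time: 3.62
eef_pos: [0.5561, -0.1957, 0.0092]
tool_rot: [-3.14, -0.0, -1.781]
ft_force: [2.0, -0.6, -0.4]
opening: 0.029
```

Call:
jog_arm(
  steps=[
    [[0,0,0],[0,0,0]],
    [[0,0,0],[0,0,0]],
    [[0,0,0],[0,0,0]],
    [[0,0,0],[0,0,0]],
    [[0,0,0],[0,0,0]],
  ],
)

```text
time: 4.03
eef_pos: [0.5561, -0.1957, 0.0091]
tool_rot: [-3.14, -0.0, -1.78]
ft_force: [0.8, 0.7, 6.5]
opening: 0.029
```

The grip is a little high on the leg, so I'll reopen, lower 5 mm and grip again.

Call:
jog_arm(
  steps=[
    [[0,0,0],[0,0,0]],
    [[0,0,0],[0,0,0]],
    [[0,0,3],[0,0,0]],
    [[0,0,3],[0,0,0]],
    [[0,0,0],[0,0,0]],
  ],
  gripper=0.6,
)

```text
time: 4.45
eef_pos: [0.5549, -0.195, 0.0011]
tool_rot: [3.14, 0.001, -1.78]
ft_force: [-0.4, 0.5, -0.3]
opening: 0.0512
```

Call:
jog_arm(
  steps=[
    [[0,0,0],[0,0,0]],
    [[0,0,0],[0,0,0]],
    [[0,0,0],[0,0,0]],
    [[0,0,0],[0,0,0]],
    [[0,0,0],[0,0,0]],
  ],
  gripper=0,
  force=60,
)

```text
time: 4.87
eef_pos: [0.5556, -0.1954, 0.0023]
tool_rot: [-3.142, 0.0, -1.78]
ft_force: [0.3, -0.4, -1.4]
opening: 0.0289
```

Call:
jog_arm(
  steps=[
    [[0,0,0],[0,0,0]],
    [[0,0,0],[0,0,0]],
    [[0,0,-10],[0,0,0]],
    [[0,0,-25],[0,0,0]],
    [[0,0,-25],[0,0,0]],
  ],
)

```text
time: 5.28
eef_pos: [0.5545, -0.1947, 0.0623]
tool_rot: [3.139, 0.001, -1.78]
ft_force: [0.5, -0.5, -1.0]
opening: 0.0291
```

Call:
jog_arm(
  steps=[
    [[0,0,-22],[0,0,0]],
    [[0,0,0],[0,0,0]],
    [[0,0,0],[0,0,0]],
  ],
)

```text
time: 5.53
eef_pos: [0.5565, -0.196, 0.0862]
tool_rot: [-3.139, -0.001, -1.78]
ft_force: [-0.0, 0.0, -2.1]
opening: 0.0286
```

```bash
python3 - <<'E'
from h import *
import pickle
s=read_state();c=calibration('wrist');i=capture('wrist')
pickle.dump((s,c,i),open('w2.pkl','wb'))
print(s['time'],s['eef_pos'],s['tool_rot'],s['ft_force'],s['moment'])
cv2.imwrite('pics/w2.png',i[:,:,::-1])
cv2.imwrite('pics/s2.png',capture('scene')[:,:,::-1])
E
```

```text
5.5333 [ 0.55654206 -0.19597274  0.08620768] [-3.13873776e+00 -9.95112631e-04 -1.78034883e+00] [-0.01907426  0.04798067 -2.13773573] [ 0.01099502  0.04262856 -0.03623776]
```

View pics/w2.png

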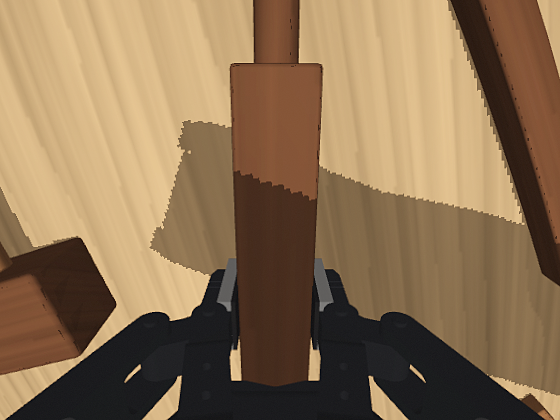

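View pics/s2.png

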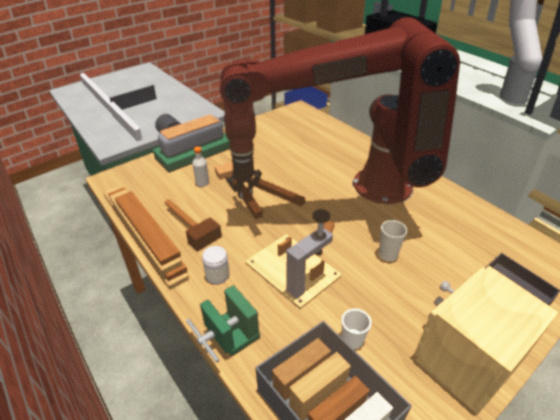

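Wrist view: the leg is held centrally and level, with the shoulder at row 64 (cols 231–322). I'll work out the leg's position in the tool, then the move to the seat.

```bash
python3 - <<'E'
from fit import *
from plan import *
import pickle
s,c,i=pickle.load(open('w2.pkl','rb'))
zt=s['eef_pos'][2]+.028
P=onz(c,[[231,64],[322,64],[240,340],[314,340]],zt);print(P.round(4))
w=np.linalg.norm(P[0]-P[1]);m=(P[0]+P[1])/2
far=(P[2]+P[3])/2
u=far-m;u/=np.linalg.norm(u);print('width',w,'yaw',np.arctan2(-u[0],u[1]))
O=m+.09*u;R=Ro.from_euler('xyz',s['tool_rot'])
print('leg origin',O,'in tool',R.inv().apply(O-s['eef_pos']))
q=[.5678,.1096,.0885]
print('tool target yaw',q[2]-1.571)
plan([.568,.1096,.0803],q[2]-np.pi/2+.0,14)
E
```

```text
[[ 0.5506 -0.2883  0.1142]
 [ 0.5226 -0.2824  0.1142]
 [ 0.5732 -0.1846  0.1142]
 [ 0.5431 -0.1783  0.1142]]
width 0.02864128902948573 yaw -0.20459370534978197
leg origin [ 0.55488619 -0.19723476  0.11420768] in tool [ 0.00160672  0.00127718 -0.02800218]
tool target yaw -1.4825
[[[-21.5,3.6,0.2],[0.0,0.0,-0.021]],[[-21.5,3.2,0.2],[0.0,0.0,-0.021]],[[-21.6,2.7,0.3],[0.0,0.0,-0.021]],[[-21.7,2.3,0.2],[0.0,0.0,-0.021]],[[-21.7,1.8,0.3],[0.0,0.0,-0.021]]]
[[[-21.7,1.4,0.2],[0.0,0.0,-0.021]],[[-21.8,0.9,0.3],[0.0,0.0,-0.022]],[[-21.8,0.4,0.2],[0.0,0.0,-0.021]],[[-21.8,-0.0,0.3],[0.0,0.0,-0.022]],[[-21.8,-0.5,0.2],[0.0,0.0,-0.021]]]
[[[-21.8,-1.0,0.3],[0.0,0.0,-0.022]],[[-21.7,-1.5,0.2],[0.0,0.0,-0.021]],[[-21.7,-1.9,0.3],[0.0,0.0,-0.022]],[[-21.6,-2.4,0.2],[0.001,0.001,-0.021]]]
end [0.568  0.1096 0.0803] [-3.141 -0.    -1.482] maxstep 21.824985681553148
```

```bash
python3 -c "
from plan import *
plan([.5768,.0114,.0815],-1.4825,10)"
```

```text
[[[-20.6,2.2,0.2],[0.0,0.0,-0.03]],[[-20.7,1.6,0.2],[0.0,0.0,-0.03]],[[-20.7,0.9,0.2],[0.0,0.0,-0.03]],[[-20.8,0.3,0.2],[0.0,0.0,-0.03]],[[-20.8,-0.3,0.2],[0.0,0.0,-0.03]]]
[[[-20.7,-0.9,0.2],[0.0,0.0,-0.03]],[[-20.7,-1.6,0.2],[0.0,0.0,-0.029]],[[-20.7,-2.2,0.3],[0.0,0.0,-0.03]],[[-20.6,-2.8,0.2],[0.0,0.0,-0.029]],[[-20.5,-3.4,0.3],[0.001,0.001,-0.03]]]
end [0.5768 0.0114 0.0815] [-3.141 -0.    -1.482] maxstep 20.8187415565879
```

Call:
jog_arm(
  steps=[
    [[-20.5,2,0],[0,0,-0.03]],
    [[-20.5,1.5,0],[0,0,-0.03]],
    [[-20.5,1,0],[0,0,-0.03]],
    [[-21,0.5,0],[0,0,-0.03]],
    [[-21,-0.5,0],[0,0,-0.03]],
  ],
)

```text
time: 6.05
eef_pos: [0.5654, -0.0909, 0.0826]
tool_rot: [3.139, 0.001, -1.629]
ft_force: [1.0, -0.1, -1.7]
opening: 0.029
```

Call:
jog_arm(
  steps=[
    [[-20.5,-1,0],[0,0,-0.03]],
    [[-20.5,-1.5,0],[0,0,-0.029]],
    [[-20.5,-2,0],[0,0,-0.03]],
    [[-20.5,-3,0],[0,0,-0.029]],
    [[-20.5,-3.5,0],[0,0,-0.03]],
  ],
)

```text
time: 6.47
eef_pos: [0.5764, 0.0116, 0.0825]
tool_rot: [3.139, 0.001, -1.481]
ft_force: [-0.1, -0.9, -1.1]
opening: 0.029
```

Call:
jog_arm(
  steps=[
    [[0,0,0],[0,0,0]],
    [[0,0,0],[0,0,0]],
    [[0,0,0],[0,0,0]],
  ],
)

```text
time: 6.72
eef_pos: [0.5769, 0.0101, 0.0832]
tool_rot: [3.14, 0.0, -1.483]
ft_force: [0.1, 0.8, -1.7]
opening: 0.0291
```

```bash
python3 - <<'E'
from h import *
import pickle
from plan import plan
s=read_state();c=calibration('wrist');i=capture('wrist')
pickle.dump((s,c,i),open('w3.pkl','wb'))
print(s['time'],s['eef_pos'],s['tool_rot'],s['ft_force'])
cv2.imwrite('pics/w3.png',i[:,:,::-1])
i=capture('top')[:,:,::-1]
cv2.imwrite('pics/t3.png',cv2.resize(i[160:250,195:345],None,fx=5,fy=5,interpolation=cv2.INTER_CUBIC))
i=capture('scene')[:,:,::-1]
cv2.imwrite('pics/s3.png',cv2.resize(i[140:310,190:350],None,fx=3.5,fy=3.5,interpolation=cv2.INTER_CUBIC))
plan([.568,.111,.0803],-1.4825,5)
E
```

```text
6.7167 [0.57685626 0.01010182 0.08320705] [ 3.13989375e+00  3.15717871e-04 -1.48272714e+00] [ 0.13170017  0.81100759 -1.66460391]
[[[-20.4,0.1,0.7],[0.0,0.0,-0.0]],[[-20.4,0.1,0.7],[0.0,0.0,-0.0]],[[-20.4,0.1,0.7],[0.0,0.0,-0.0]],[[-20.4,0.1,0.8],[0.0,0.0,-0.001]],[[-20.3,0.0,0.7],[0.001,0.0,-0.0]]]
end [0.568  0.111  0.0803] [-3.141  0.    -1.483] maxstep 20.415925156602626
```

View pics/w3.png

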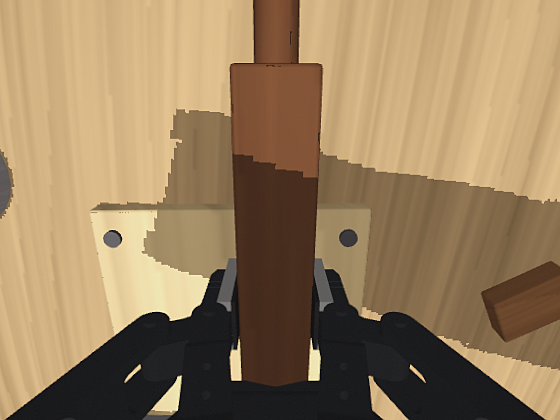

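View pics/t3.png

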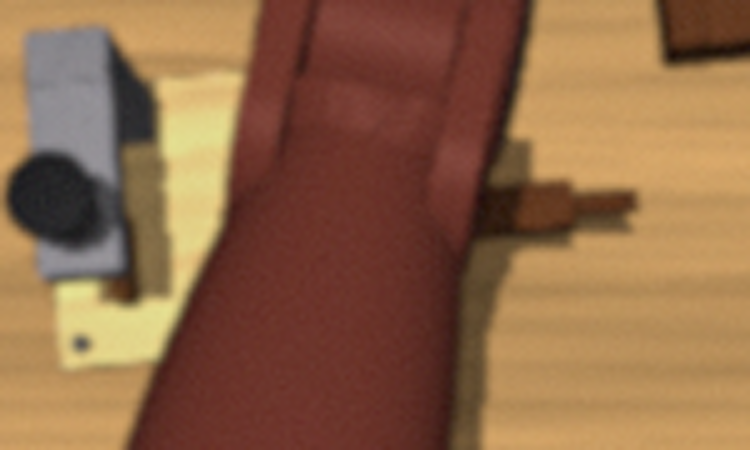

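View pics/s3.png

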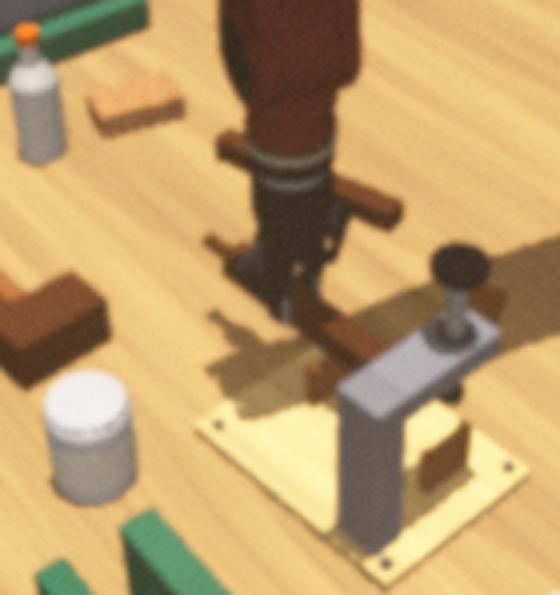

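The leg is held and lined up, with its plain end still short of the foot. The base's −y edge shows in the wrist view at about (93,207)–(370,209), so I'll use it to check the jig pose in the hand frame.

```bash
python3 - <<'E'
from fit import *
import pickle
s,c,i=pickle.load(open('w3.pkl','rb'))
q=[.5678,.1096,.0885]
print(proj(c,W(q,[[-.065,-.11,.015],[.125,-.11,.015]])))
j=i[:,:,::-1]
cv2.imwrite('pics/w3z.png',np.hstack([cv2.resize(j[190:260,80:180],None,fx=4,fy=4),cv2.resize(j[190:260,310:400],None,fx=4,fy=4)]))
E
```

```text
[[372.63929654 207.7620567 ]
 [ 86.72956214 207.746382  ]]
```

View pics/w3z.png

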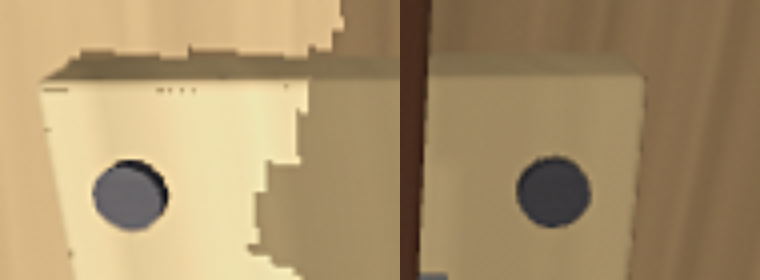

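The pose checks out: sideways error under 0.5 mm, along-seat error about 1 mm. Sliding in.

Call:
jog_arm(
  steps=[
    [[-15,0,1],[0,0,0]],
    [[-25,0,1],[0,0,0]],
    [[-25,0,0],[0,0,0]],
    [[-22,0,0],[0,0,0]],
    [[-14,0,0],[0,0,0]],
  ],
)

```text
time: 7.28
eef_pos: [0.5683, 0.112, 0.0822]
tool_rot: [3.141, 0.0, -1.483]
ft_force: [-0.3, -0.1, -2.1]
opening: 0.0291
```

Call:
jog_arm(
  steps=[
    [[0,0,0],[0,0,0]],
    [[0,0,0],[0,0,0]],
    [[0,0,0],[0,0,0]],
  ],
)

```text
time: 7.53
eef_pos: [0.5689, 0.11, 0.0823]
tool_rot: [-3.141, -0.0, -1.483]
ft_force: [-0.4, -0.5, -0.8]
opening: 0.0291
```

```bash
python3 - <<'E'
from fit import *
s=read_state();c=calibration('wrist');i=capture('wrist')
print(s['time'],s['eef_pos'],s['tool_rot'],s['ft_force'])
q=[.5678,.1096,.0885]
d=(s['eef_pos'][:2]-q[:2])@R2(q[2]);print('tcp in jig',d)
print('expect corners',proj(c,W(q,[[-.065,-.11,.015],[.125,-.11,.015],[-.022,-.056,.066],[.022,-.056,.066]])))
cv2.imwrite('pics/w4.png',i[:,:,::-1])
i=capture('scene')[:,:,::-1]
cv2.imwrite('pics/s4.png',cv2.resize(i[140:310,190:350],None,fx=3.5,fy=3.5,interpolation=cv2.INTER_CUBIC))
E
```

```text
7.5333 [0.56885408 0.10999881 0.08228553] [-3.14148647e+00 -3.43169697e-04 -1.48311124e+00] [-0.4210417  -0.47669089 -0.77212959]
tcp in jig [0.00108521 0.00030408]
expect corners [[389.73525021  42.37186643]
 [ 60.42154616  45.21581795]
 [322.92793792 151.15313934]
 [229.04513111 151.11064815]]
```

View pics/w4.png

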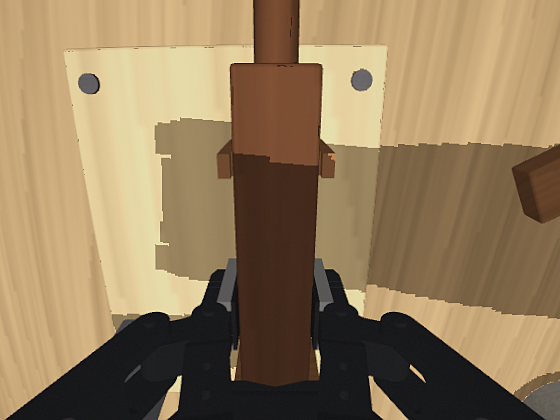

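View pics/s4.png

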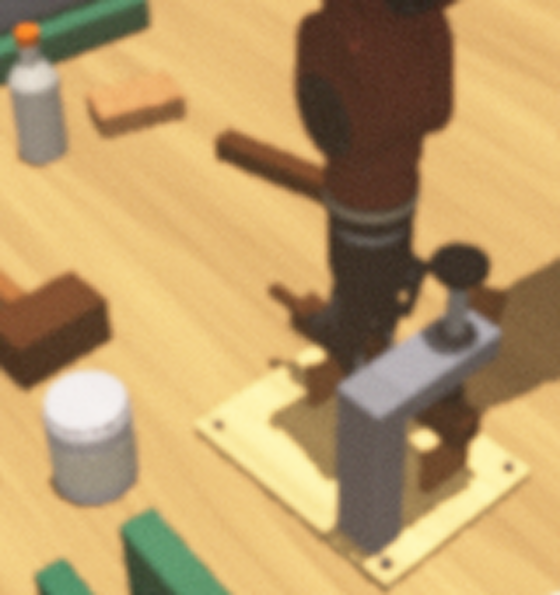

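```bash
python3 - <<'E'
from fit import *
c=calibration('wrist');q=[.5678,.1096,.0885]
for dz in(0,.0055):
    c2=dict(c);c2['t']=c['t']-c['R']@np.array([0,0,dz])
    tj=lambda P:((P[:,:2]-q[:2])@R2(q[2])*1000).round(1).tolist()
    z=.0815
    print(dz,'edge',tj(onz(c2,[[65,50],[386,45]],.015)),'shoulder',tj(onz(c2,[[231,64.5],[322,64.5]],z+.028)),
     'lip',tj(onz(c2,[[218,178],[231,178],[321,178],[335,178]],.066)))
E
python3 - <<'E'
import cv2
i=cv2.imread('pics/w4.png')
cv2.imwrite('pics/w4z.png',cv2.resize(i[120:220,200:350],None,fx=5,fy=5,interpolation=cv2.INTER_CUBIC))
E
```

```text
0 edge [[122.6, -107.5], [-63.0, -108.7]] shoulder [[14.4, -91.3], [-14.4, -91.3]] lip [[27.8, -43.2], [21.6, -43.2], [-21.7, -43.2], [-28.4, -43.2]]
0.0055 edge [[125.8, -108.2], [-64.7, -109.3]] shoulder [[15.1, -91.6], [-15.1, -91.6]] lip [[28.8, -41.8], [22.3, -41.8], [-22.4, -41.8], [-29.4, -41.8]]
```

View pics/w4z.png

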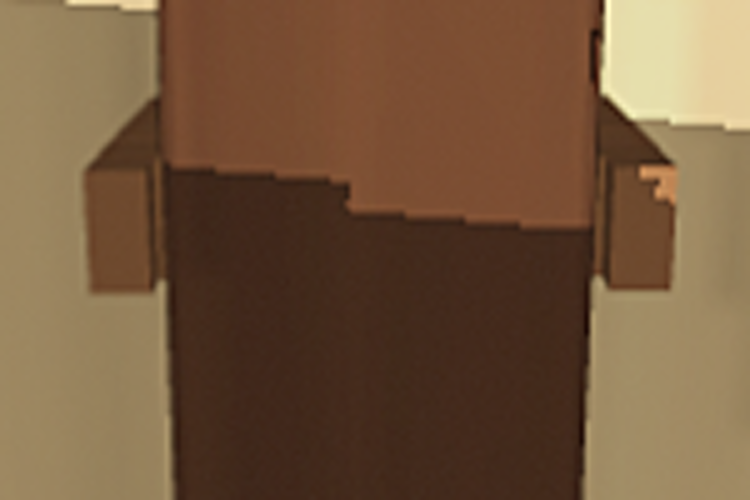

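Side-to-side is centred within about 0.3 mm. The leg sits about 2 mm short along the seat, so I'll nudge +2 mm and lower 20 mm.

Call:
jog_arm(
  steps=[
    [[-2,0,0],[0,0,0]],
    [[0,0,6],[0,0,0]],
    [[0,0,6],[0,0,0]],
    [[0,0,5],[0,0,0]],
    [[0,0,0],[0,0,0]],
  ],
)

```text
time: 8.05
eef_pos: [0.5674, 0.1128, 0.0634]
tool_rot: [3.139, 0.0, -1.483]
ft_force: [0.2, 0.3, -1.8]
opening: 0.0289
```

Call:
jog_arm(
  steps=[
    [[0,0,1],[0,0,0]],
    [[0,0,1],[0,0,0]],
    [[0,0,0],[0,0,0]],
    [[0,0,0],[0,0,0]],
  ],
)

```text
time: 8.38
eef_pos: [0.5686, 0.1129, 0.0635]
tool_rot: [-3.141, 0.0, -1.482]
ft_force: [0.8, 0.6, -1.8]
opening: 0.0289
```

Call:
jog_arm(
  steps=[
    [[0,0,1],[0,0,0]],
    [[0,0,0],[0,0,0]],
    [[0,0,0],[0,0,0]],
  ],
)

```text
time: 8.63
eef_pos: [0.5685, 0.113, 0.0624]
tool_rot: [-3.141, 0.0, -1.482]
ft_force: [0.2, 0.0, -1.7]
opening: 0.0291
```

Call:
jog_arm(
  steps=[
    [[0,0,1],[0,0,0]],
    [[0,0,0],[0,0,0]],
    [[0,0,0],[0,0,0]],
  ],
)

```text
time: 8.88
eef_pos: [0.5685, 0.113, 0.0623]
tool_rot: [-3.141, -0.0, -1.482]
ft_force: [-4.1, -1.6, 6.1]
opening: 0.0292
```

Contact at the expected height. Let go.

Call:
jog_arm(
  steps=[
    [[0,0,-0.5],[0,0,0]],
    [[0,0,0],[0,0,0]],
    [[0,0,0],[0,0,0]],
    [[0,0,0],[0,0,0]],
    [[0,0,0],[0,0,0]],
  ],
  gripper=0.7,
)

```text
time: 9.3
eef_pos: [0.5685, 0.1129, 0.0617]
tool_rot: [-3.142, 0.0, -1.482]
ft_force: [0.5, 0.8, 0.3]
opening: 0.0597
```

Call:
jog_arm(
  steps=[
    [[0,0,-10],[0,0,0]],
    [[0,0,-15],[0,0,0]],
    [[0,0,-25],[0,0,0]],
    [[0,0,-25],[0,0,0]],
    [[0,0,-20],[0,0,0]],
  ],
)

```text
time: 9.72
eef_pos: [0.5688, 0.1129, 0.1595]
tool_rot: [-3.14, -0.0, -1.482]
ft_force: [-0.0, -0.0, -0.3]
opening: 0.06
```

```bash
python3 - <<'E'
from fit import *
s=read_state();c=calibration('wrist');i=capture('wrist')
import pickle;pickle.dump((s,c,i),open('w5.pkl','wb'))
print(s['time'],s['eef_pos'],s['tool_rot'],s['ft_force'],s['opening'])
cv2.imwrite('pics/w5.png',i[:,:,::-1])
i=capture('scene')[:,:,::-1]
cv2.imwrite('pics/s5.png',cv2.resize(i[140:310,190:350],None,fx=3.5,fy=3.5,interpolation=cv2.INTER_CUBIC))
E
```

```text
9.7167 [0.5687715  0.11291283 0.15948312] [-3.14002244e+00 -8.42773549e-05 -1.48237284e+00] [-0.03585387 -0.04024417 -0.25377895] 0.060038723324487606
```

View pics/w5.png

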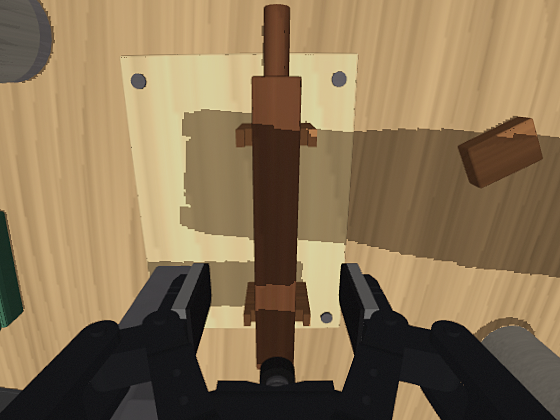

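View pics/s5.png

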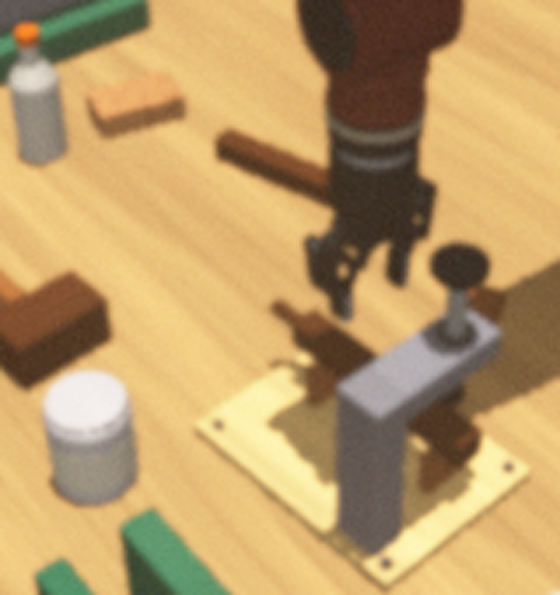

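The leg is seated on both rests between the lips, tenon out at −y, plain end past the foot. Zooming to check the along-seat position.

```bash
python3 - <<'E'
from fit import *
import pickle
s,c,i=pickle.load(open('w5.pkl','rb'));j=i[:,:,::-1]
cv2.imwrite('pics/w5z.png',cv2.resize(j[0:160,225:330],None,fx=3.7,fy=3.7,interpolation=cv2.INTER_CUBIC))
cv2.imwrite('pics/w5y.png',cv2.resize(j[260:390,225:330],None,fx=4,fy=4,interpolation=cv2.INTER_CUBIC))
E
```

```text
(no output)
```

View pics/w5z.png

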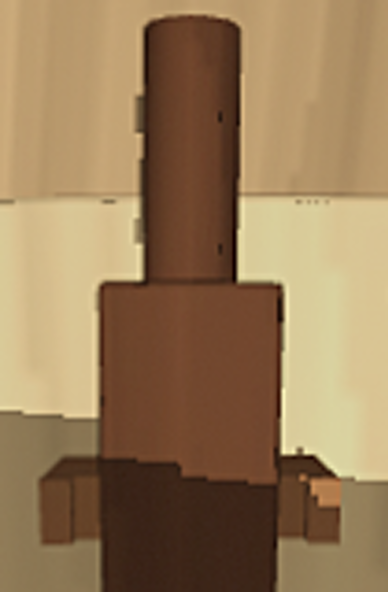

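View pics/w5y.png

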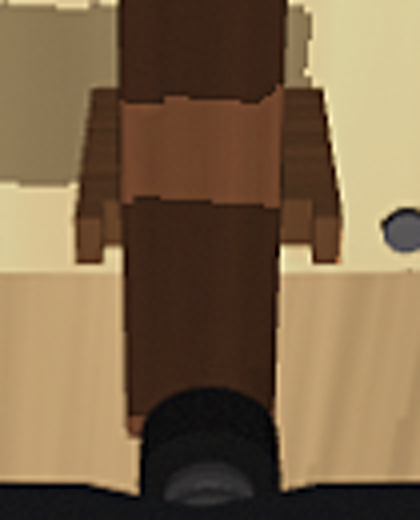

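```bash
python3 - <<'E'
from fit import *
import pickle
from scipy.spatial.transform import Rotation as Ro
s,c,i=pickle.load(open('w5.pkl','rb'))
q=[.5678,.1096,.0885]
J=[[.125,-.11,.015],[-.065,-.11,.015],[.028,-.056,.066],[.028,-.044,.066],[-.028,-.056,.066],[-.028,-.044,.066],[.028,.094,.066],[.028,.106,.066],[-.028,.094,.066],[-.028,.106,.066]]
p=np.array([[121.5,57.5],[358,53.5],[235.8,129.2],[235.8,147],[317,129.2],[317,147],[244.2,313.7],[244.2,325.7],[310.5,313.7],[310.5,325.7]])
L=[[.015,-.09,.09],[-.015,-.09,.09],[.015,.13,.09]]
pl=np.array([[252,76.5],[301,76.5],[256.5,366]])
def f(v):
    c2=dict(c);R=Ro.from_rotvec(v[:3]).as_matrix();c2['R']=R@c['R'];c2['t']=R@c['t']+v[3:6]
    A=[proj(c2,W(q,J))-p]
    LW=W(v[6:9],L);A.append(proj(c2,W(q,LW))-pl)
    return np.concatenate([np.concatenate(A).ravel(),v[:3]/.01,v[3:6]/.004])
r=least_squares(f,np.zeros(9));print('cam d',r.x[:6].round(4),'leg in jig mm',(r.x[6:8]*1000).round(1),r.x[8].round(4));print(f(r.x)[:26].reshape(-1,2).round(1).tolist())
E
```

```text
cam d [-0.0049  0.0091 -0.0048 -0.0016 -0.0003  0.0034] leg in jig mm [ 0.6 -0.3] -0.0103
[[-0.6, -0.3], [0.3, 0.5], [0.2, 0.9], [0.9, 0.4], [-0.1, 0.5], [-0.6, 0.0], [-0.4, -0.6], [0.1, -0.8], [0.3, -0.7], [-0.2, -0.8], [-0.6, -0.6], [0.7, -0.4], [-0.1, 1.9]]
```

The leg is centred on the seat to within about 1 mm (0.6, −0.3 mm; yaw −0.6°). Next: go up, shut the fingers and move over the knob.

Call:
jog_arm(
  steps=[
    [[0,0,-25],[0,0,0]],
    [[0,0,-35],[0,0,0]],
    [[0,0,-40],[0,0,0]],
    [[0,0,-38],[0,0,0]],
    [[0,0,-22],[0,0,0]],
  ],
  gripper=0,
)

```text
time: 10.23
eef_pos: [0.5688, 0.1129, 0.3213]
tool_rot: [-3.138, -0.0, -1.482]
ft_force: [0.4, 0.0, 0.3]
opening: 0.0007
```

Call:
jog_arm(
  steps=[
    [[0,0,0],[0,0,0]],
    [[0,0,0],[0,0,0]],
    [[0,0,0],[0,0,0]],
  ],
)

```text
time: 10.48
eef_pos: [0.5683, 0.1129, 0.3158]
tool_rot: [3.14, 0.0, -1.482]
ft_force: [0.3, -0.3, -0.0]
opening: 0.0004
```

```bash
python3 -c "
from plan import *
s=read_state();print(s['eef_pos'],s['opening'])
plan([.5585,.209,.315],-1.4825,5)"
```

```text
[0.56826366 0.11289377 0.31579165] 0.00044236045709806067
[[[-19.3,0.2,0.2],[0.0,0.0,0.0]],[[-19.3,0.3,0.2],[0.0,0.0,0.0]],[[-19.3,0.2,0.1],[0.0,0.0,0.0]],[[-19.3,0.3,0.2],[0.001,0.0,0.0]],[[-19.4,0.2,0.1],[0.0,0.0,0.0]]]
end [0.5585 0.209  0.315 ] [ 3.141  0.    -1.482] maxstep 19.401288616996553
```

Call:
jog_arm(
  steps=[
    [[-15,0,0],[0,0,0]],
    [[-22,0.5,0],[0,0,0]],
    [[-25,0.5,0],[0,0,0]],
    [[-22,0,0],[0,0,0]],
    [[-12.5,0,0],[0,0,0]],
  ],
)

```text
time: 10.9
eef_pos: [0.5578, 0.2107, 0.3149]
tool_rot: [3.139, 0.0, -1.481]
ft_force: [-0.6, -0.0, -0.2]
opening: -0.0003
```

Call:
jog_arm(
  steps=[
    [[0,0,10],[0,0,0]],
    [[0,0,10],[0,0,0]],
    [[0,0,10],[0,0,0]],
    [[0,0,0],[0,0,0]],
    [[0,0,0],[0,0,0]],
  ],
)

```text
time: 11.32
eef_pos: [0.5584, 0.2086, 0.2856]
tool_rot: [3.139, -0.0, -1.483]
ft_force: [0.6, 0.9, -0.3]
opening: -0.0004
```

```bash
python3 - <<'E'
from fit import *
s=read_state();c=calibration('wrist');i=capture('wrist')
print(s['time'],s['eef_pos'],s['tool_rot'],s['ft_force'],s['opening'])
print('knob exp wrist',proj(c,W([.5678,.1096,.0885],[[0,.1,.275],[.025,.1,.275],[0,.075,.275]])))
cv2.imwrite('pics/w6.png',i[:,:,::-1])
i=capture('scene')[:,:,::-1]
cv2.imwrite('pics/s6.png',cv2.resize(i[140:310,190:350],None,fx=3.5,fy=3.5,interpolation=cv2.INTER_CUBIC))
E
```

```text
11.3167 [0.55838307 0.20855355 0.28562929] [ 3.13940485e+00 -9.72841266e-05 -1.48276291e+00] [ 0.63780053  0.89287329 -0.29930781] -0.0004041007324034388
knob exp wrist [[272.44209877 265.16460057]
 [223.14810478 265.12157719]
 [272.36906147 219.12153015]]
```

View pics/w6.png

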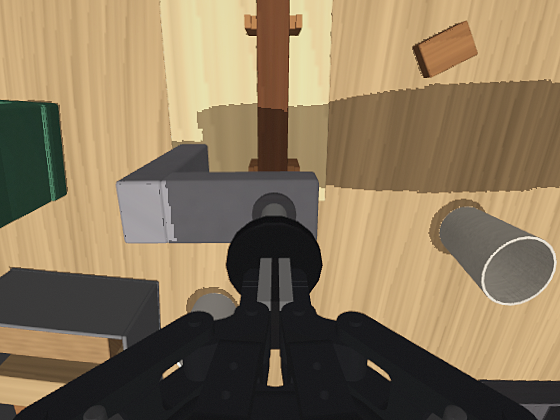

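View pics/s6.png

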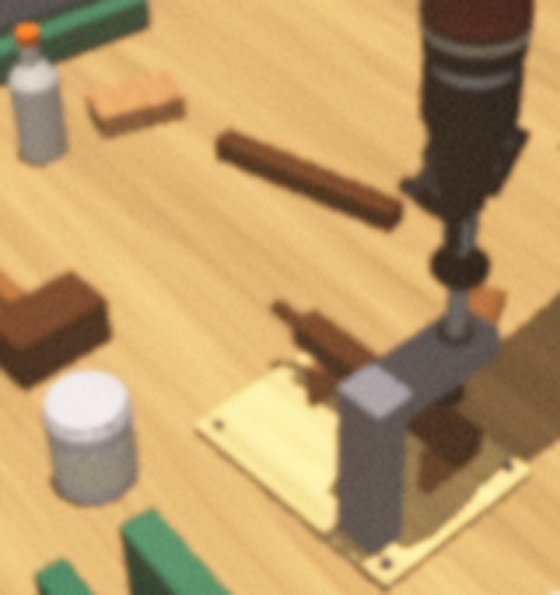

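The tips are over the knob's centre: knob at about (274,263), tips at about (273,260). I'll lower until contact.

Call:
jog_arm(
  steps=[
    [[0,0,3],[0,0,0]],
    [[0,0,3],[0,0,0]],
    [[0,0,0],[0,0,0]],
  ],
)

```text
time: 11.67
eef_pos: [0.5589, 0.2088, 0.2804]
tool_rot: [3.141, 0.0, -1.483]
ft_force: [-0.1, 0.4, -0.1]
opening: -0.0002
```

Call:
jog_arm(
  steps=[
    [[0,0,1.5],[0,0,0]],
    [[0,0,1.5],[0,0,0]],
    [[0,0,0],[0,0,0]],
  ],
)

```text
time: 11.92
eef_pos: [0.5589, 0.2089, 0.2775]
tool_rot: [3.141, 0.0, -1.482]
ft_force: [0.1, -0.2, 0.3]
opening: -0.0001
```

Call:
jog_arm(
  steps=[
    [[0,0,1],[0,0,0]],
    [[0,0,1],[0,0,0]],
    [[0,0,0],[0,0,0]],
  ],
)

```text
time: 12.17
eef_pos: [0.5589, 0.2089, 0.2756]
tool_rot: [3.141, 0.0, -1.482]
ft_force: [-0.1, -0.0, -0.6]
opening: 0.0001
```

Call:
jog_arm(
  steps=[
    [[0,0,1],[0,0,0]],
    [[0,0,0],[0,0,0]],
    [[0,0,0],[0,0,0]],
  ],
)

```text
time: 12.42
eef_pos: [0.559, 0.2089, 0.2751]
tool_rot: [-3.141, 0.0, -1.482]
ft_force: [-0.8, -0.3, 1.7]
opening: 0.0002
```

Call:
jog_arm(
  steps=[
    [[0,0,1],[0,0,0]],
    [[0,0,0],[0,0,0]],
    [[0,0,0],[0,0,0]],
  ],
)

```text
time: 12.67
eef_pos: [0.559, 0.2089, 0.2739]
tool_rot: [-3.141, 0.0, -1.482]
ft_force: [-0.7, -0.3, 2.3]
opening: 0.0002
```

Call:
jog_arm(
  steps=[
    [[0,0,1],[0,0,0]],
    [[0,0,0],[0,0,0]],
    [[0,0,0],[0,0,0]],
  ],
)

```text
time: 12.92
eef_pos: [0.559, 0.2089, 0.2728]
tool_rot: [-3.141, 0.0, -1.482]
ft_force: [-0.8, -0.4, 3.1]
opening: 0.0002
```

Contact is at z = 0.275, as specified. Next target is 0.230.

Call:
jog_arm(
  steps=[
    [[0,0,5],[0,0,0]],
    [[0,0,5],[0,0,0]],
    [[0,0,5],[0,0,0]],
    [[0,0,5],[0,0,0]],
    [[0,0,4],[0,0,0]],
  ],
)

```text
time: 13.33
eef_pos: [0.559, 0.2089, 0.2482]
tool_rot: [-3.141, 0.0, -1.482]
ft_force: [0.1, -0.4, 5.4]
opening: -0.0002
```

Call:
jog_arm(
  steps=[
    [[0,0,3],[0,0,0]],
    [[0,0,3],[0,0,0]],
    [[0,0,3],[0,0,0]],
    [[0,0,3],[0,0,0]],
    [[0,0,0],[0,0,0]],
  ],
)

```text
time: 13.75
eef_pos: [0.5591, 0.209, 0.2372]
tool_rot: [-3.14, 0.0, -1.482]
ft_force: [-1.9, -0.8, 11.3]
opening: -0.0002
```

Call:
jog_arm(
  steps=[
    [[0,0,2],[0,0,0]],
    [[0,0,2],[0,0,0]],
    [[0,0,2],[0,0,0]],
    [[0,0,0],[0,0,0]],
    [[0,0,0],[0,0,0]],
  ],
)

```text
time: 14.17
eef_pos: [0.5591, 0.209, 0.2323]
tool_rot: [-3.14, 0.0, -1.482]
ft_force: [-3.7, -0.5, 14.1]
opening: -0.0001
```

Call:
jog_arm(
  steps=[
    [[0,0,2],[0,0,0]],
    [[0,0,0],[0,0,0]],
    [[0,0,0],[0,0,0]],
    [[0,0,0],[0,0,0]],
    [[0,0,0],[0,0,0]],
  ],
)

```text
time: 14.58
eef_pos: [0.5591, 0.209, 0.2306]
tool_rot: [-3.14, 0.0, -1.482]
ft_force: [-3.7, -1.5, 15.1]
opening: -0.0001
```

Call:
jog_arm(
  steps=[
    [[0,0,0],[0,0,0]],
    [[0,0,0],[0,0,0]],
    [[0,0,0],[0,0,0]],
    [[0,0,0],[0,0,0]],
    [[0,0,0],[0,0,0]],
  ],
)

```text
time: 15.0
eef_pos: [0.5591, 0.209, 0.2306]
tool_rot: [-3.139, 0.0, -1.482]
ft_force: [-4.2, -0.9, 15.3]
opening: 0.0002
```

```bash
python3 - <<'E'
from fit import *
s=read_state();c=calibration('wrist');i=capture('wrist')
print(s['time'],s['eef_pos'],s['tool_rot'],s['ft_force'],s['opening'])
cv2.imwrite('pics/w7.png',i[:,:,::-1])
i=capture('scene')[:,:,::-1]
cv2.imwrite('pics/s7.png',cv2.resize(i[140:310,190:350],None,fx=3.5,fy=3.5,interpolation=cv2.INTER_CUBIC))
E
```

```text
15.0 [0.55912725 0.208969   0.2305956 ] [-3.13948311e+00  6.33591722e-05 -1.48230059e+00] [-4.19509095 -0.94015554 15.29795343] 0.00019475532250227563
```

View pics/w7.png

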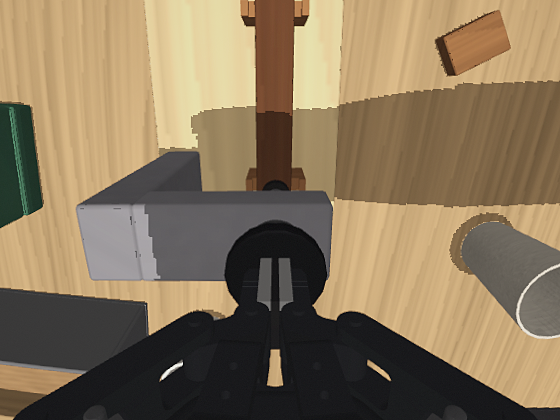

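View pics/s7.png

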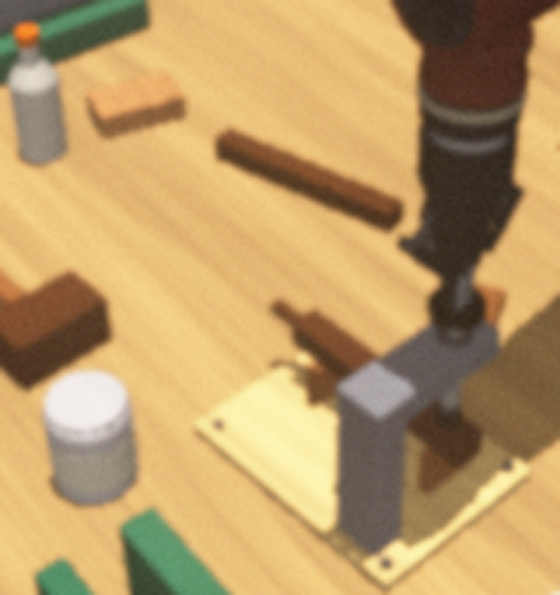

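The knob is down 44.5 mm at a steady 15.3 N, which matches the expected ~15 N. The foot rests on the leg, and the leg is still on both rests. Signing off while holding.

```bash
python3 -c "
from bench import *
print(sign_off())"
```

```text
the job is handed in; nothing more can be done
None
```

The leg is loaded in the jig and clamped, and I handed the job in at about 15 s with the arm still holding the knob down.

- **Leg:** I gripped it at mid-length, slid it in from the open side under the foot, lowered it onto both rests between the lips and let go. A wrist-camera fit put it 0.6 mm off across the seat, 0.3 mm off along it and 0.6° out in yaw. The tenon is out at the open side.
- **Knob:** I pressed it with the shut fingertips. They touched at z = 0.275 and ended steady at z = 0.2306, about 44.5 mm down. The force was 15.3 N upward, which matches the roughly 15 N expected with a leg loaded, plus a side force of about 4 N. The last pictures show the foot on the leg and the leg still on both rests.
- **Bystanders:** I touched none of them on purpose, and the ones in the last pictures look unmoved. I did not measure them.

**Checks that disagreed:**
- The wrist camera's scale came out 2–5% small, as if it sat about 5 mm higher than its calibration says. I corrected for this in the final fit.
- The first grip was a little high on the leg, so I redid it 5 mm lower before lifting.

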